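Open the wide roll-top frame case

ROBOT

A 6-joint arm with a two-finger parallel gripper is mounted at the origin on the work surface. World frame = base frame: x ahead of the robot, y to its left, z up, the work surface at z = 0. Lengths are in m, angles in rad, forces in N, time in s.
With the tool pointing down it reaches from about 0.35 to 0.925 m from the base axis. Payload 6.4 kg.
Tool frame: the origin (TCP) lies where the fingers leave the gripper's body, on its centre line; the fingertips stand bot.tcp_to_tips ahead of it and the grasp point (between the pads) lies 54 mm ahead of it (bot.tcp_to_tips is the distance from the TCP to the fingertips, in m); z points along the fingers, y is the line along which they close (so a half turn about z gives the same grasp; the last joint's range is limited). The gripper opens to 85 mm and grips with 20 to 120 N. Pads are 22 mm wide; open, the fingers measure 114 mm over their backs; the gripper's body (76 mm by 85 mm) begins 54 mm behind the grasp point. The pads swing forward as they close: fully open they stand 13 mm farther back than shut.
Start: joints at [1.165, 0.245, 1.558, -0, 1.339, -0.174], TCP at [0.149, 0.633, 0.304] pointing down, gripper open.
Joint ranges: [-3.13, 3.13], [-1.02, 2.26], [0.13, 2.54], [-0.95, 4.09], [0.21, 2.88], [-2.74, 2.74]. Speed limits (rad/s): [2.57, 2.57, 3.14, 3.14, 3.14, 3.14].

INTERFACE

Orientations are given as a unit quaternion [w, x, y, z].
In Python, from plant import bot, grab_frame gives the robot as it stands. The module is installed in compiled form; this text tells all that it offers.
- The arm moves only by the tool servo_tool, never from a script. Its argument "plan" is a list of rows, each an object with "travel": the shift along the tool's x, y, z in mm, a list of three; "roll": the turn about the tool's z in rad; "fingers": the finger opening in mm, from 0 to 85.4. A call has 1 to 12 rows; each row shifts and turns the commanded pose from where the row before left it, along the tool's axes as they then stand; what a row does not reach is not made up. A row lasts 1/8 s, in which the tool goes at most 62.5 mm and 10.7 degrees, less where a joint would pass 70% of its speed; a pose out of reach is approached as far as the arm can. A call with a gripper value outside its range is refused whole. The fingers move at their own pace and stop on an object; "squeeze" is the grip in N (left out, the last holds). Time passes only in rows, so rows that do not move let the fingers close. It gives the time, the measured TCP pose, the force, the opening and the grip force at its end, in the units of the state.
- bot.get_state(): the state, without advancing time (a new reading comes with each control period).
- grab_frame(name): name is "side" or "top"; returns a dict with "color" (400x640x3 uint8, red, green, blue), "fx", "fy", "cx", "cy" (pixels), "dist" ([k1, k2, p1, p2, k3] as OpenCV has them; the pictures are not rectified), "R" (3x3) and "t" (3): a world point X has camera coordinates R X + t. Camera axes: x right, y down, z forward; pixel columns grow to the right and rows downward; lengths in m; the calibration is good to about 2 mm. A picture is of the moment at which its call begins. There is no depth.
- bot.finish_job(): hands the job in; it is judged then, once.
The state is a dict: "clock": time; "qpos": joint angles; "joint_vel": joint speeds; "joint_efforts": joint torques, N m; "eef_pos": TCP position; "eef_rot": TCP orientation; "ft_force": force on the tool from outside, world axes, zero at the start; "moment": the same for the moment, N m; "opening": finger opening in m; "finger_force": force on a finger pad.
Only numpy, scipy, OpenCV 4.12 (cv2) and the standard library are available. Lean on these libraries where they do the work, as an engineer would, in place of code of your own. Each camera call takes 0.05 s, during which the arm holds its last target. There are 200 camera calls.

TASK

Spectacle frames are kept on the optician's bench in two wooden roll-top cases. Open the wider one: take its slatted shutter by the bar handle and raise it up and back along the curved side tracks, all the way, so that it stays open when you let go. Leave the narrower case shut.

Things in the scene. Friction and masses are not known exactly. Their poses are not given: they have to be found in the camera images.
- wide_case: Wider of two look-alike dark-wood roll-top cases, fixed: 280 wide (y), 292 deep (x), 191 mm high; the narrower stands left or right of it. Origin: centre of the underside, on the bench; x points front to back (front faces the robot), z up. All slats and the handle turn about the circular tracks' axis: along y, 45 mm above the origin. Front sill 102 mm high; rear hood 141 mm from the axis.
- wide_shutter (a joint): Angle of the wide case's shutter about the track axis, rad: 0 shut, 1.26 fully up and back at its stop. Little friction: let go below about 0.55 it slides shut by its weight (2 to 4 N at the handle); above about 0.9 its weight carries it on to the open stop, where it stays.
- wide_bar (a point): Centre of its handle: round steel bar, 12 mm thick, 150 mm long, along the case's y, a 10 mm post at each end. 180 mm from the track axis, 40 mm clear of the slats, so a finger fits behind it from above. Shut: 153 mm in front of the case's origin, 140 mm above the bench. At the open stop: 44 mm behind the origin, 219 mm up. The bar may turn in the fingers.
- narrow_shutter (a joint): Angle of the shutter of the narrower case (180 mm wide, bar 90 mm long, otherwise the same), rad: 0 shut. To be left shut.

How it is judged:
At the end, for the whole second after the job is handed in: The wide case's shutter stands open by itself, at more than 1.06 rad of its 1.26 rad travel (within about 11 degrees of its open stop), at rest, and the narrow case's shutter is shut (below 0.1 rad) (value of joint wide_shutter above 1.06 rad and velocity of joint wide_shutter between -0.05 and 0.05 rad/s and value of joint narrow_shutter below 0.1 rad); the robot touches nothing.
It fails at once if the narrow case's shutter is raised (value of joint narrow_shutter above 0.15 rad).
It also fails if it takes over 35 s, if anything falls off the work surface, if the arm or the gripper's body presses on something with over 40 N, if the wrist force passes 120 N, or if a joint passes its speed limit or range.

## Working session

There is one attempt and no reset: what is moved stays moved. The work goes in short steps, Python scripts to look and compute and a tool call to move; the robot and the scene stay as the last step left them, time stands still between calls to the robot, and variables do not carry over. Pictures are saved under pics/ and viewed, at most 10 in all, crops included, and the job is handed in when it is done.

Besides the shell and the picture viewer there is one more tool, called after ">>>" by a JSON object that holds its "op" and its "data", one argument or row to a line. servo_tool: Moves the arm, as the interface text tells. Its arguments: {"type":"object","properties":{"plan":{"type":"array"},"squeeze":{"type":"number"}},"required":["plan"]}

```bash
mkdir -p pics; python3 - <<'E'
from plant import bot, grab_frame
import cv2
s=bot.get_state(); print({k:s[k] for k in('clock','eef_pos','eef_rot','opening')},bot.tcp_to_tips)
for n in('side','top'):
    f=grab_frame(n); cv2.imwrite(f'pics/{n}0.png',f['color'][:,:,::-1]); print(n,[f[k] for k in('fx','fy','cx','cy','dist')],f['R'].round(4).tolist(),f['t'])
E
```

```text
{'clock': 0.0, 'eef_pos': array([0.14913165, 0.63224336, 0.30278037]), 'eef_rot': array([-2.69080361e-04,  1.15617189e-01,  9.93293393e-01, -9.10295434e-04]), 'opening': 0.08531314762388399} 0.0726
side [503.47369907048926, 503.47369907048926, 330.5375028484109, 195.22135549194851, array([0.00789102, 0.        , 0.        , 0.        , 0.        ])] [[-0.4808, 0.8768, -0.007], [0.8401, 0.4584, -0.2899], [-0.251, -0.1453, -0.957]] [ 0.25057427 -0.41222099  1.21608559]
top [436.55021842462486, 436.55021842462486, 313.4456840513621, 200.4777073628873, array([-0.02757203,  0.        ,  0.        ,  0.        ,  0.        ])] [[0.0017, -0.9997, -0.0246], [-0.9983, -0.0002, -0.0583], [0.0583, 0.0247, -0.998]] [-0.0064498   0.51704622  0.91084403]
```

View pics/side0.png

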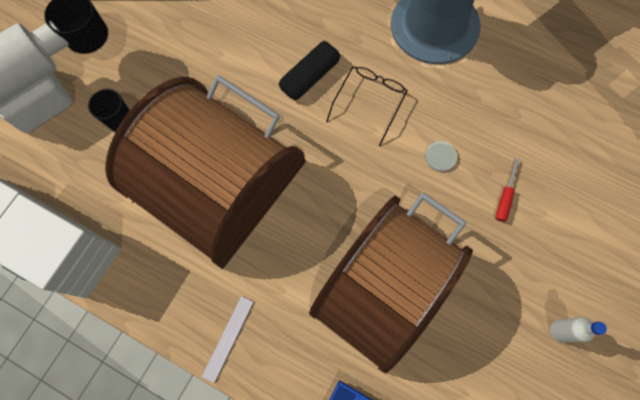

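View pics/top0.png

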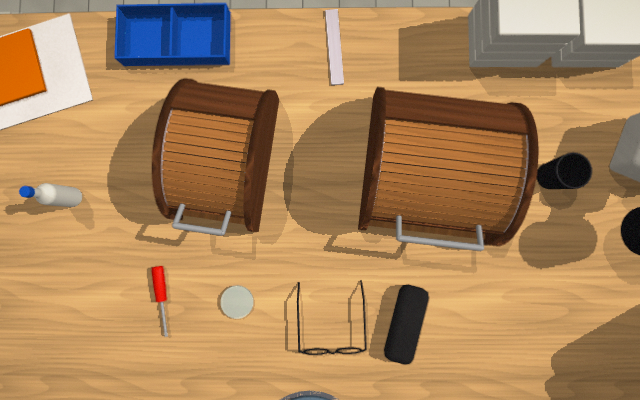

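The side view shows the wide case at left, its bar from about (218,78) to (277,122). The top view shows it at right, its bar from about (399,239) to (483,247). Next I measure the bar by casting rays from both views.

```bash
cat > h.py <<'E'
import numpy as np, cv2
def ray(f,px):
    K=np.array([[f['fx'],0,f['cx']],[0,f['fy'],f['cy']],[0,0,1]])
    p=cv2.undistortPoints(np.array([[px]],float),K,np.array(f['dist']))[0,0]
    R=np.array(f['R']); return -R.T@f['t'], R.T@np.array([p[0],p[1],1])
def onz(f,px,z):
    c,d=ray(f,px); return c+d*(z-c[2])/d[2]
def tri(f,p,g,q):
    a,d=ray(f,p); b,e=ray(g,q); s,t=np.linalg.lstsq(np.c_[d,-e],b-a,rcond=None)[0]
    return (a+s*d+b+t*e)/2, np.linalg.norm(a+s*d-b-t*e)
E
python3 - <<'E'
from h import *; from plant import grab_frame
ims=[]
F={}
for n,(u0,u1,v0,v1) in dict(side=(200,300,62,145),top=(385,500,205,260)).items():
    f=F[n]=grab_frame(n); c=f['color'][v0:v1,u0:u1].copy()
    hsv=cv2.cvtColor(c,cv2.COLOR_RGB2HSV); m=((hsv[...,1]<60)&(hsv[...,2]>75)).astype(np.uint8)
    k,l,st,_=cv2.connectedComponentsWithStats(m); i=1+st[1:,4].argmax(); m=(l==i)
    cs,_=cv2.findContours(m.astype(np.uint8),0,2); ct=cs[0]+[u0,v0]
    print(n,st[i],'poly',cv2.approxPolyDP(ct,2.5,True)[:,0].tolist())
    o=c[...,::-1].copy(); o2=o.copy(); o2[m]=(0,255,0)
    ims.append(cv2.resize(np.hstack([o,o2]),(690,int(690*c.shape[0]/c.shape[1]/2)),interpolation=0))
cv2.imwrite('pics/c.png',np.vstack(ims))
for p in((399,239),(483,247)): print(onz(F['top'],p,.14))
for p in((218,78),(277,122)): print(onz(F['side'],p,.14))
E
```

```text
side [  7  14  72  62 641] poly [[216, 76], [207, 97], [211, 97], [219, 81], [273, 117], [264, 135], [268, 137], [278, 114]]
top [ 11  11  88  35 780] poly [[396, 217], [398, 240], [483, 249], [480, 225], [476, 226], [478, 243], [402, 235], [401, 217]]
[ 0.43962816 -0.16476586  0.14      ]
[ 0.42530858 -0.31677045  0.14      ]
[ 0.4260823  -0.31091481  0.14      ]
[ 0.45283765 -0.15652236  0.14      ]
```

View pics/c.png

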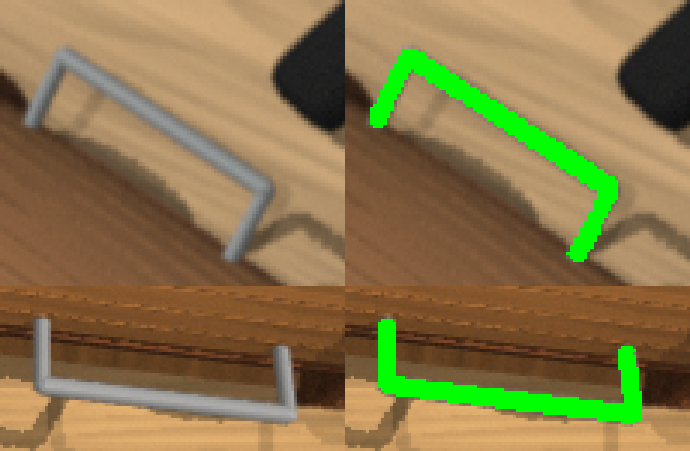

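The crop shows the bar mask is clean, with its centreline running between the two outer corners in each view. Next I get the bar pose by triangulation, then the moves.

```bash
python3 - <<'E'
from h import *; from plant import grab_frame,bot
F={n:grab_frame(n) for n in('side','top')}
def bar(n,u0,u1,v0,v1,lo,hi):
    c=F[n]['color'][v0:v1,u0:u1]; hsv=cv2.cvtColor(c,cv2.COLOR_RGB2HSV)
    v,u=np.nonzero((hsv[...,1]<60)&(hsv[...,2]>75)); u=u+u0; v=v+v0
    # columns between posts: keep pixels of the bar line
    k=(u>lo)&(u<hi); 
    P=np.c_[u[k],v[k]].astype(np.float32)
    return cv2.fitLine(P,cv2.DIST_HUBER,0,.01,.01).ravel()
for n,a in dict(side=(200,300,62,145,222,262),top=(385,500,205,260,404,474)).items():
    vx,vy,x,y=bar(n,*a)
    ends=(216.8,277) if n=='side' else (397.6,483.8)
    Y=lambda u:y+(u-x)*vy/vx
    p=[(u,Y(u)) for u in ends]; F[n]['p']=p
    w=[onz(F[n],q,.14) for q in p]; d=w[0]-w[1]; d=d*np.sign(d[1])
    print(n,np.round(p,1).tolist(),np.round(w,4).tolist(),'mid',np.mean(w,0).round(4),'yaw',-np.arctan2(d[0],d[1]),'len',np.linalg.norm(d))
# Same case ends
t,s=F['top'],F['side']
print(tri(t,t['p'][0],s,s['p'][1]),tri(t,t['p'][1],s,s['p'][0]))
E
```

```text
side [[216.8, 76.4], [277.0, 117.2]] [[0.4242, -0.315, 0.14], [0.4439, -0.1618, 0.14]] mid [ 0.4341 -0.2384  0.14  ] yaw -0.1282657570351262 len 0.1545095855366672
top [[397.6, 237.4], [483.8, 247.8]] [[0.4425, -0.1623, 0.14], [0.4239, -0.3182, 0.14]] mid [ 0.4332 -0.2402  0.14  ] yaw -0.11887938248085497 len 0.15705093208012352
(array([ 0.44248972, -0.16299232,  0.13610369]), np.float64(0.0001989624828890628)) (array([ 0.42326033, -0.31807644,  0.13667221]), np.float64(0.002693210729905914))
```

>>> {"op": "servo_tool", "data": {
  "plan": [
    {"travel": [0, 0, -40], "roll": 0.18, "fingers": 36},
    {"travel": [0, 0, -20], "roll": 0.18, "fingers": 36},
    {"travel": [0, 0, 0], "roll": 0.18, "fingers": 36},
    {"travel": [0, 0, 0], "roll": 0.18, "fingers": 36},
    {"travel": [0, 0, 0], "roll": 0.18, "fingers": 36},
    {"travel": [0, 0, 0], "roll": 0.18, "fingers": 36},
    {"travel": [0, 0, 0], "roll": 0.18, "fingers": 36},
    {"travel": [0, 0, 0], "roll": 0.18, "fingers": 36},
    {"travel": [0, 0, 0], "roll": 0, "fingers": 36}
  ]
}}

```text
clock: 1.42
eef_pos: [0.1493, 0.6326, 0.3638]
eef_rot: [0.0, 0.741, 0.671, -0.0]
ft_force: [0.2, 0.8, 0.2]
opening: 0.0363
finger_force: 0.0
```

>>> {"op": "servo_tool", "data": {
  "plan": [
    {"travel": [0, 0, 0], "roll": 0.021, "fingers": 36},
    {"travel": [-24, 55, 0], "roll": 0, "fingers": 36},
    {"travel": [-24, 55, 0], "roll": 0, "fingers": 36},
    {"travel": [-24, 55, 0], "roll": 0, "fingers": 36},
    {"travel": [-24, 55, 0], "roll": 0, "fingers": 36},
    {"travel": [-24, 55, 0], "roll": 0, "fingers": 36},
    {"travel": [-24, 55, 0], "roll": 0, "fingers": 36},
    {"travel": [-24, 54, 0], "roll": 0, "fingers": 36},
    {"travel": [-55, 0, 0], "roll": 0, "fingers": 36},
    {"travel": [-55, 0, 0], "roll": 0, "fingers": 36},
    {"travel": [-55, 0, 0], "roll": 0, "fingers": 36},
    {"travel": [-55, 0, 0], "roll": 0, "fingers": 36}
  ]
}}

```text
clock: 2.92
eef_pos: [0.4828, 0.1991, 0.364]
eef_rot: [0.0, 0.748, 0.663, 0.0]
ft_force: [0.7, -0.9, -0.3]
opening: 0.0358
finger_force: 0.0
```

>>> {"op": "servo_tool", "data": {
  "plan": [
    {"travel": [-55, 0, 0], "roll": 0, "fingers": 36},
    {"travel": [-55, 0, 0], "roll": 0, "fingers": 36},
    {"travel": [-55, 0, 0], "roll": 0, "fingers": 36},
    {"travel": [-55, 0, 0], "roll": 0, "fingers": 36},
    {"travel": [-55, 0, 0], "roll": 0, "fingers": 36},
    {"travel": [-55, 0, 0], "roll": 0, "fingers": 36},
    {"travel": [-55, 0, 0], "roll": 0, "fingers": 36},
    {"travel": [-50, 0, 0], "roll": 0, "fingers": 36},
    {"travel": [0, 0, 0], "roll": 0, "fingers": 36}
  ]
}}

```text
clock: 4.05
eef_pos: [0.4296, -0.2336, 0.3639]
eef_rot: [-0.0, 0.75, 0.661, -0.0]
ft_force: [-0.0, 0.6, 0.4]
opening: 0.0359
finger_force: 0.0
```

>>> {"op": "servo_tool", "data": {
  "plan": [
    {"travel": [-5, 2, 40], "roll": 0, "fingers": 36},
    {"travel": [0, 0, 40], "roll": 0, "fingers": 36},
    {"travel": [0, 0, 40], "roll": 0, "fingers": 36},
    {"travel": [0, 0, 0], "roll": 0, "fingers": 36}
  ]
}}

```text
clock: 4.55
eef_pos: [0.4305, -0.2341, 0.2409]
eef_rot: [-0.004, 0.748, 0.663, -0.0]
ft_force: [0.4, 0.1, 0.1]
opening: 0.0358
finger_force: 0.0
```

```bash
python3 - <<'E'
from plant import grab_frame
import cv2,numpy as np
a=grab_frame('side')['color'][20:180,150:350,::-1];b=grab_frame('top')['color'][150:310,340:540,::-1]
cv2.imwrite('pics/d.png',cv2.resize(np.hstack([a,b]),(800,320),interpolation=2))
E
```

```text
(no output)
```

View pics/d.png

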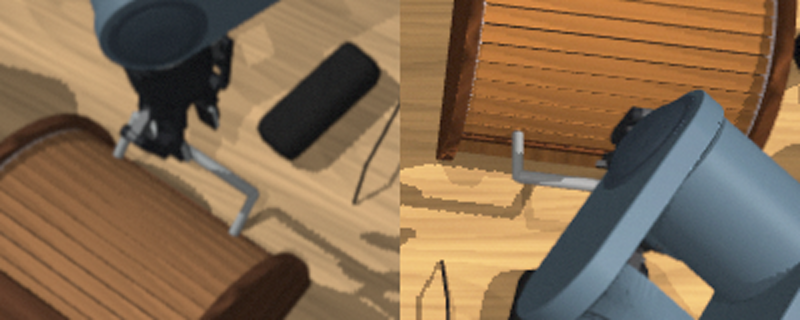

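The pictures show the gripper over the bar's middle, with one finger behind and one in front of it. I descend and close.

>>> {"op": "servo_tool", "data": {
  "plan": [
    {"travel": [0, 0, 16], "roll": 0, "fingers": 36},
    {"travel": [0, 0, 16], "roll": 0, "fingers": 36},
    {"travel": [0, 0, 15], "roll": 0, "fingers": 36},
    {"travel": [0, 0, 0], "roll": 0, "fingers": 36}
  ]
}}

```text
clock: 5.15
eef_pos: [0.4309, -0.2356, 0.195]
eef_rot: [-0.002, 0.749, 0.663, -0.0]
ft_force: [0.5, 0.2, -0.5]
opening: 0.0361
finger_force: 0.0
```

>>> {"op": "servo_tool", "data": {
  "plan": [
    {"travel": [0, 0, 0], "roll": 0, "fingers": 5},
    {"travel": [0, 0, 0], "roll": 0, "fingers": 5},
    {"travel": [0, 0, 0], "roll": 0, "fingers": 5},
    {"travel": [0, 0, 0], "roll": 0, "fingers": 5},
    {"travel": [0, 0, 0], "roll": 0, "fingers": 5},
    {"travel": [0, 0, 0], "roll": 0, "fingers": 5}
  ],
  "squeeze": 35
}}

```text
clock: 5.9
eef_pos: [0.4333, -0.2366, 0.1976]
eef_rot: [0.003, 0.749, 0.663, 0.002]
ft_force: [7.7, -1.0, -5.8]
opening: 0.0108
finger_force: 34.3
```

>>> {"op": "servo_tool", "data": {
  "plan": [
    {"travel": [0, 10, -15], "roll": 0, "fingers": 5},
    {"travel": [0, 12, -14], "roll": 0, "fingers": 5},
    {"travel": [0, 13, -12], "roll": 0, "fingers": 5},
    {"travel": [0, 14, -11], "roll": 0, "fingers": 5},
    {"travel": [0, 0, 0], "roll": 0, "fingers": 5}
  ]
}}

```text
clock: 6.52
eef_pos: [0.4804, -0.2422, 0.2499]
eef_rot: [-0.0, 0.749, 0.663, -0.0]
ft_force: [-6.4, 1.2, 4.1]
opening: 0.0109
finger_force: 35.6
```

>>> {"op": "servo_tool", "data": {
  "plan": [
    {"travel": [0, 15, -10], "roll": 0, "fingers": 5},
    {"travel": [0, 16, -8], "roll": 0, "fingers": 5},
    {"travel": [0, 17, -6], "roll": 0, "fingers": 5},
    {"travel": [0, 17, -5], "roll": 0, "fingers": 5},
    {"travel": [0, 0, 0], "roll": 0, "fingers": 5}
  ]
}}

```text
clock: 7.15
eef_pos: [0.5455, -0.2501, 0.2792]
eef_rot: [0.001, 0.749, 0.663, 0.001]
ft_force: [-0.8, 2.4, 6.9]
opening: 0.01
finger_force: 36.7
```

>>> {"op": "servo_tool", "data": {
  "plan": [
    {"travel": [0, 18, -3], "roll": 0, "fingers": 5},
    {"travel": [0, 18, -2], "roll": 0, "fingers": 5},
    {"travel": [0, 18, 0], "roll": 0, "fingers": 5},
    {"travel": [0, 17, 2], "roll": 0, "fingers": 5},
    {"travel": [0, 0, 0], "roll": 0, "fingers": 5}
  ]
}}

```text
clock: 7.78
eef_pos: [0.6156, -0.2585, 0.2803]
eef_rot: [0.0, 0.749, 0.663, 0.001]
ft_force: [2.5, 0.8, -0.5]
opening: 0.0105
finger_force: 36.7
```

```bash
python3 - <<'E'
from plant import grab_frame
import cv2,numpy as np
a=grab_frame('side')['color'][50:290,80:380,::-1];b=grab_frame('top')['color'][50:290,320:620,::-1]
cv2.imwrite('pics/e.png',cv2.resize(np.hstack([a,b]),(800,320),interpolation=2))
E
```

```text
(no output)
```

View pics/e.png

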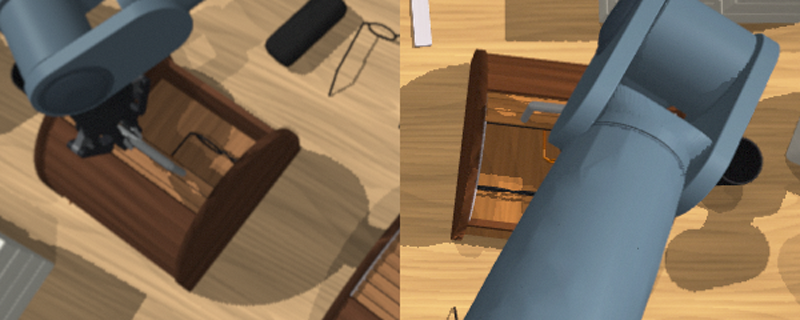

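The shutter is nearly at its stop (about 1.2 rad), with the bar still in the fingers. I release and withdraw upward.

>>> {"op": "servo_tool", "data": {
  "plan": [
    {"travel": [0, 5, 1], "roll": 0, "fingers": 5},
    {"travel": [0, 0, 0], "roll": 0, "fingers": 40},
    {"travel": [0, 0, 0], "roll": 0, "fingers": 40},
    {"travel": [0, 0, 0], "roll": 0, "fingers": 40},
    {"travel": [0, 0, 0], "roll": 0, "fingers": 40},
    {"travel": [0, 0, -20], "roll": 0, "fingers": 40},
    {"travel": [0, 0, -30], "roll": 0, "fingers": 40},
    {"travel": [0, 0, -40], "roll": 0, "fingers": 40},
    {"travel": [0, 0, -40], "roll": 0, "fingers": 40},
    {"travel": [0, -50, 0], "roll": 0, "fingers": 40},
    {"travel": [0, -50, 0], "roll": 0, "fingers": 40},
    {"travel": [0, -50, 0], "roll": 0, "fingers": 40}
  ]
}}

```text
clock: 9.38
eef_pos: [0.47, -0.2408, 0.4118]
eef_rot: [0.001, 0.749, 0.663, 0.0]
ft_force: [0.2, 0.1, 0.4]
opening: 0.0398
finger_force: 0.0
```

>>> {"op": "servo_tool", "data": {
  "plan": [
    {"travel": [0, -30, 0], "roll": 0, "fingers": 40},
    {"travel": [0, 0, 0], "roll": 0, "fingers": 40},
    {"travel": [0, 0, 0], "roll": 0, "fingers": 40},
    {"travel": [0, 0, 0], "roll": 0, "fingers": 40}
  ]
}}

```text
clock: 9.88
eef_pos: [0.4423, -0.2375, 0.4102]
eef_rot: [0.0, 0.749, 0.663, 0.0]
ft_force: [0.2, 0.4, 0.1]
opening: 0.0401
finger_force: 0.0
```

```bash
python3 - <<'E'
from plant import grab_frame
import cv2,numpy as np
a=grab_frame('side')['color'];b=grab_frame('top')['color']
cv2.imwrite('pics/f.png',cv2.resize(np.hstack([a,b])[...,::-1],(800,250),interpolation=cv2.INTER_AREA))
E
```

```text
(no output)
```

View pics/f.png

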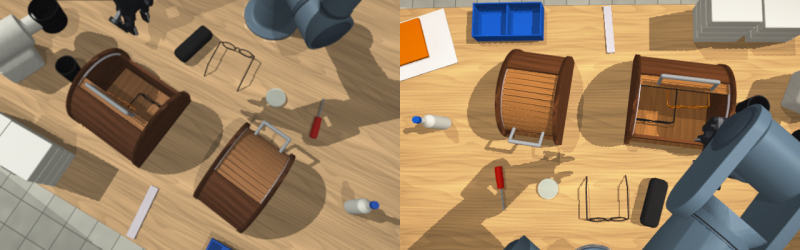

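The wide case stands open with its bar back at the hood (about (688,81) in the right half of the picture). The narrow case is shut and the gripper is clear of everything.

```bash
python3 -c "
from plant import bot
print(bot.finish_job())"
```

```text
the job is handed in; nothing more can be done
None
```

I raised the wide case's shutter to about its open stop and let go; the last pictures, taken before I handed in at about 10 s, show it standing open, the narrow case shut and the gripper clear, but hand-in returned no verdict.

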